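# Feed two spacer plates from a gravity magazine

## Robot

A 6-joint arm with a two-finger parallel gripper is mounted at the origin on a cart in front of the work surface, level with it; the furniture and walls round the work are solid. World frame = base frame: x ahead of the robot, y to its left, z up, the work surface at z = 0. Lengths are in mm, angles in rad, forces in N, time in s.
With the tool pointing down it reaches from about 275 to 750 mm from the base axis. Payload 10.2 kg.
Tool frame: the origin (TCP) lies midway between the tips of the shut fingers; the grasp point (between the pads) lies 19 mm behind it (ctrl.grip_depth is the distance from the TCP to the grasp point, in mm); y points along the fingers, x is the direction in which the jaws open and shut, and the axes are right-handed (so a half turn about y gives the same grasp; the last joint's range is limited). The gripper opens to 85 mm and grips with 20 to 120 N. Pads are 22 mm wide; open, the fingers measure 114 mm over their backs; the gripper's body (76 mm by 85 mm) begins 54 mm behind the grasp point. The pads swing forward as they close: fully open they stand 13 mm farther back than shut.
Start: joints at [1.08, 0.313, 1.498, -0, 1.331, -0.223], TCP at [138.933, 506.289, 231.294] pointing down, gripper open.
Joint ranges: [-2.94, 2.94], [-0.97, 2.17], [0.19, 2.56], [-1.23, 4.37], [0.02, 3.11], [-2.88, 2.88]. Speed limits (rad/s): [2.39, 2.39, 3.01, 3.14, 3.14, 3.14].

## Interface

Orientations are given as a unit quaternion [w, x, y, z].
In Python, from rig import ctrl gives the robot as it stands. The module is installed in compiled form; this text tells all that it offers.
- The arm moves only by the tool drive_tool, never from a script. Its arguments are lists of equal length, an entry for each row: "gripper": the closure, from 0 (fully open) to 1 (shut); "offset": the shift along the tool's x, y, z in m, a list of three; "turn": the turn about the tool's y in degrees. In form: {"gripper": [gripper, ...], "offset": [[tx, ty, tz], ...], "turn": [turn, ...]}. A call has 1 to 20 rows; each row shifts and turns the commanded pose from where the row before left it, along the tool's axes as they then stand; what a row does not reach is not made up. A row lasts 1/12 s, in which the tool goes at most 41.7 mm and 7.16 degrees, less where a joint would pass 70% of its speed; a pose out of reach is approached as far as the arm can. A call is refused whole if a number of a shift passes 0.0417 or a number of a turn 7.16, either way. A call with a gripper value outside its range is refused whole. The fingers move at their own pace and stop on an object; "force" is the grip in N (left out, the last holds). Time passes only in rows, so rows that do not move let the fingers close. It gives the time, the measured TCP pose, the force and the opening at its end, in the units of the state.
- ctrl.sense(): the state, without advancing time (a new reading comes with each control period).
- ctrl.capture(name): name is "side" or "top"; returns (picture, depth): 384x512x3 uint8, red, green, blue; 384x512 float32, mm along the optical axis (not along the pixel's ray), 0 where there is no reading.
- ctrl.camera_params(name): a dict with "fovy" (degrees; the focal length in pixels is half the picture's height over the tangent of half this angle, whatever the lens; pixels are square), "cx", "cy" (the principal point, pixels), "distortion" ([k1, k2, p1, p2, k3] as OpenCV has them; the pictures are not rectified), "view" (4x4, takes a point from world to camera coordinates). Camera axes: x right, y down, z forward; pixel columns grow to the right and rows downward; lengths in mm; the calibration is good to about 2 mm. A picture is of the moment at which its call begins. camera_params takes no time and is no camera call.
- ctrl.finish_job(): hands the job in, once; it reports no verdict.
Trained networks look in the newest picture that a camera, given by its name, has taken for a name from the list of things; names that differ only in an ending like _2 or _b are one class to them, and where a whole thing is asked for, a point or a joint stands for the part that bears it (a point fixed in the world has none). Each returns a list of dicts, best first, with "score" (0 to 1); they miss things now and then, are a little off and sometimes report something else, mostly with a low value. They report only what shows in the picture. A call takes as long as a camera call. They do not tell look-alikes from the thing itself.
- ctrl.boxes_of(camera, query): "centre" ([x, y, z] in mm, in the coordinates of the camera as it stood for that picture, good to about 4 mm: the middle of the surface that is visible of it).
- ctrl.regions_of(camera, query): "mask" (384x512 bool, what is visible of it).
- ctrl.pinpoint(camera, query): "centre" ([x, y, z] in mm, in the coordinates of the camera as it stood for that picture, good to about 4 mm: a listed point, or the origin of a listed thing).
The state is a dict: "time_s": time; "joints": joint angles; "dq": joint speeds; "tau": joint torques, N m; "eef_pos": TCP position; "ee_rot": TCP orientation; "force": force on the tool from outside, world axes, zero at the start; "wrist_torque": the same for the moment, N m; "grip_width": opening from 0.0 (shut) to 1.0 (fully open).
Only numpy, scipy, OpenCV 4.12 (cv2) and the standard library are available. Lean on these libraries where they do the work, as an engineer would, in place of code of your own. Each camera call takes 0.05 s, during which the arm holds its last target.

## Task

Use the magazine's push slide to feed two of the stacked spacer plates, one after the other, out from under the stack, so that both lie flat on the outfeed tray, wholly clear of the tower. Draw the slide fully back after each plate so that the stack drops, and finish with it fully back and let go, the other two plates flat at the bottom of the tower. Move only the slide's handle: do not touch the plates with the robot, and leave the things standing near the magazine where they are.

Things in the scene. Friction and masses are not known exactly. Their poses are not given: they have to be found in the camera images.
- magazine: fixed plate magazine: aluminium base 375 x 78 mm, its top (the deck) at z = 14 mm. Origin on the worktop under the tower's axis; x is the direction in which plates are pushed out, z up. The tower is four dark corner angles, 53 x 53 mm inside, 61 x 61 mm outside, up to z = 66 mm, open above; on its +x side a gate 17 mm high lets one plate through
- pusher (a joint): travel of the push slide, m: 0 = back stop, 0.086 = forward stop (tower side). Stays where left; resists with 2 to 5 N. Blade tip (10 mm thick) is at magazine x = joint - 0.046: meets the lowest plate near 0.020, has it clear of the tower from 0.077. The stack rests on the blade until it is drawn back under 0.020, then drops. Starts at 0 to 0.015
- handle (a point): upright black flat handle of the slide: 12 mm thick along the push, 28 mm wide, from z = 36 to 84 mm. Point on its mid-plane at z = 64 mm, at magazine x = joint - 0.172; axes as the magazine's. Low guides beside it reach z = 22 mm. Fully forward, 50 mm stay free between it and the tower. Push it from either side, straddle it or pinch it from above
- plate_1: smooth square steel spacer plate, 50 x 50 x 12 mm with an 18 mm hole, about 150 g; the lowest of the four stacked in the tower at the start. Origin at the centre of its underside, z up. The outfeed tray where it must lie is at deck level, has lips 6 mm high and runs from 31 to 170 mm along the magazine's x: room for two plates in line
- plate_2: smooth square steel spacer plate, 50 x 50 x 12 mm with an 18 mm hole, about 150 g; the second from below of the four stacked in the tower at the start. Origin at the centre of its underside, z up. Coming out second, it pushes the first plate along the tray
- plate_3: smooth square steel spacer plate, 50 x 50 x 12 mm with an 18 mm hole, about 150 g; the third from below of the four stacked in the tower at the start. Origin at the centre of its underside, z up
- plate_4: smooth square steel spacer plate, 50 x 50 x 12 mm with an 18 mm hole, about 150 g; the top one of the four stacked in the tower at the start. Origin at the centre of its underside, z up
- wax_tin: bystander: low round tin, 67 mm across, 32 mm high, standing beside the tower; origin at its underside
- blue_bottle: bystander: small blue bottle with a cap, 37 mm wide, 62 mm high; origin at its underside
- big_nut: bystander: hexagonal steel nut, 30 x 34 x 16 mm, lying flat between magazine and bench vice; origin at its underside. The vice is 0.17 m high (its bar, next to the robot, 0.25 m): keep the arm high over it
There are look-alikes about, which are no part of the job. What is shaped like the plate_4 but blue or orange is not meant.

How it is judged:
By the outcome, as a careful person would: the job done as asked, in the order asked, and still so for the second after the job is handed in, with the robot touching nothing.
It also fails if it takes over 48 s, if anything falls off the work surface, if the arm or the gripper's body presses on something with over 40 N, if the wrist force passes 120 N, or if a joint passes its speed limit or range.

## Working session

There is one attempt and no reset: what is moved stays moved. The work goes in short steps, Python scripts to look and compute and a tool call to move; the robot and the scene stay as the last step left them, time stands still between calls to the robot, and variables do not carry over. Pictures are saved under pics/ and viewed, and the job is handed in when it is done.

Besides the shell and the picture viewer there is one more tool, called after "Emit:" by a JSON object that holds its "method" and its "body", one argument or row to a line. drive_tool: Moves the arm, as the interface text tells. Its arguments: {"type":"object","properties":{"gripper":{"type":"array","items":{"type":"number"}},"offset":{"type":"array","items":{"type":"array","items":{"type":"number"}}},"turn":{"type":"array","items":{"type":"number"}},"force":{"type":"number"}},"required":["gripper","offset","turn"]}

```bash
mkdir -p pics
cat > h.py <<'E'
import numpy as np, cv2
from rig import ctrl
def K(n):
    p=ctrl.camera_params(n); f=192/np.tan(np.radians(p["fovy"])/2)
    return np.array([[f,0,p["cx"]],[0,f,p["cy"]],[0,0,1]]),np.array(p["distortion"],float),np.array(p["view"],float)
def c2w(n,c):
    V=K(n)[2]; return np.linalg.inv(V)[:3]@np.r_[np.array(c,float),1]
def pix(n,P):
    k,d,V=K(n); P=np.atleast_2d(np.array(P,float)); r,_=cv2.Rodrigues(V[:3,:3])
    return cv2.projectPoints(P,r,V[:3,3],k,d)[0][:,0]
def unproj(n,depth):
    k,d,V=K(n); h,w=depth.shape
    uv=np.stack(np.meshgrid(np.arange(w),np.arange(h)),-1).reshape(-1,1,2).astype(np.float64)
    xy=cv2.undistortPoints(uv,k,d)[:,0]
    c=np.c_[xy,np.ones(len(xy))]*depth.reshape(-1,1)
    W=np.c_[c,np.ones(len(c))]@np.linalg.inv(V).T
    return W[:,:3].reshape(h,w,3)
def save(n,im): cv2.imwrite(f"pics/{n}.png",im[...,::-1])
E
python3 - <<'E'
from h import *
for n in("side","top"):
    im,d=ctrl.capture(n); save(n+"0",im); np.save(n+"0d.npy",d); np.save(n+"0i.npy",im)
    print(n,np.round(np.linalg.inv(K(n)[2])[:3,3]),np.round(K(n)[2][:3,:3],2).tolist())
    for q in("magazine","handle","plate_4","wax_tin","blue_bottle","big_nut"):
        print(n,q,[(round(r["score"],2),np.round(c2w(n,r["centre"])).tolist(),np.round(pix(n,c2w(n,r["centre"]))[0]).tolist()) for r in ctrl.pinpoint(n,q)])
s=ctrl.sense(); print(s["time_s"],s["eef_pos"],s["ee_rot"],s["grip_width"])
E
```

```text
side [185. 378. 657.] [[-0.88, -0.47, -0.01], [-0.3, 0.58, -0.76], [0.37, -0.66, -0.65]]
side magazine [(0.64, [463.0, -175.0, -2.0], [276.0, 233.0])]
side handle [(0.81, [617.0, -131.0, 62.0], [204.0, 202.0])]
side plate_4 [(0.75, [373.0, -384.0, -1.0], [347.0, 190.0]), (0.67, [577.0, -418.0, 0.0], [279.0, 160.0]), (0.62, [465.0, -181.0, 36.0], [277.0, 219.0]), (0.58, [462.0, -180.0, 27.0], [278.0, 222.0]), (0.58, [468.0, -177.0, 51.0], [275.0, 214.0]), (0.54, [465.0, -178.0, 18.0], [276.0, 226.0])]
side wax_tin [(0.82, [637.0, -271.0, -2.0], [232.0, 185.0])]
side blue_bottle [(0.91, [510.0, -307.0, 2.0], [283.0, 191.0])]
side big_nut [(0.62, [574.0, -41.0, -2.0], [200.0, 257.0])]
top [ 351. -237.  921.] [[0.03, -1.0, -0.0], [-0.99, -0.02, -0.17], [0.17, 0.01, -0.99]]
top magazine [(0.89, [463.0, -181.0, 1.0], [231.0, 213.0])]
top handle [(0.94, [615.0, -128.0, 62.0], [208.0, 140.0]), (0.26, [465.0, -180.0, 36.0], [230.0, 210.0])]
top plate_4 [(0.81, [463.0, -182.0, 54.0], [230.0, 210.0]), (0.8, [371.0, -382.0, -0.0], [319.0, 256.0]), (0.62, [574.0, -413.0, 0.0], [332.0, 168.0]), (0.4, [465.0, -178.0, 35.0], [229.0, 210.0])]
top wax_tin [(0.97, [634.0, -266.0, 2.0], [270.0, 141.0]), (0.24, [570.0, -43.0, 6.0], [173.0, 165.0])]
top blue_bottle [(0.68, [510.0, -308.0, 4.0], [287.0, 194.0])]
top big_nut [(0.63, [573.0, -42.0, 2.0], [173.0, 164.0])]
0.7 [138.92786045 506.28737597 231.30660543] [ 0.56228597 -0.56226466 -0.42878051  0.42876592] 1.0025812936354959
```

View pics/side0.png

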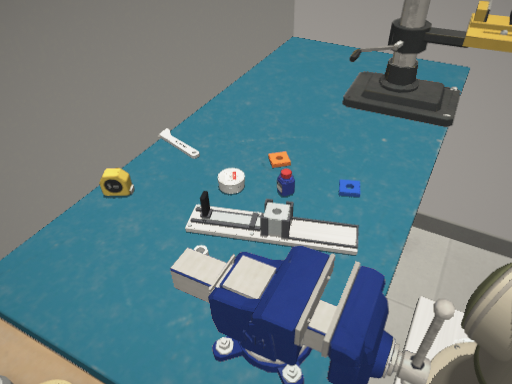

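View pics/top0.png

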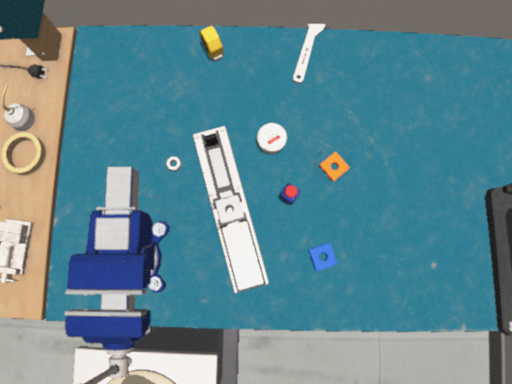

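The top picture shows the handle at (208,140), the tower with the stack at (230,208) and the tray running to (250,287). Possible confusions are the orange plate (334,166), the blue plate (322,257) and the nut (173,164) beside the vice. The handle is the only upright black part, at the slide end. Next I'll measure the axis and check the choice in a crop.

```bash
cat > m.py <<'E'
from h import *
from scipy.spatial.transform import Rotation as R
im=np.load("top0i.npy"); d=np.load("top0d.npy")
W=unproj("top",d)
ctrl.capture("top")
m=ctrl.regions_of("top","magazine")[0]["mask"]
P=W[m&(d>0)]; print(len(P))
hist=np.histogram(P[:,2],bins=np.arange(-10,100,4)); print(list(zip(hist[1],hist[0])))
Q=P[(P[:,2]>6)&(P[:,2]<28)][:,:2].astype(np.float32)
r=cv2.minAreaRect(Q); print("rect",r, cv2.boxPoints(r).tolist())
# tower top / plate
T=P[(P[:,2]>45)]; 
hd=np.array([615,-128]);
for nm,c in(("tower",[463,-181]),("handle",[615,-128])):
    S=W[(d>0)&(np.hypot(W[...,0]-c[0],W[...,1]-c[1])<50)&(W[...,2]>50)]
    print(nm,len(S),S.mean(0),S[:,2].max(), cv2.minAreaRect(S[:,:2].astype(np.float32)))
V=W[(d>0)&(W[...,2]>60)&(W[...,2]<400)]
for z0,z1 in((60,100),(100,160),(160,200),(200,300),(300,400)):
    S=V[(V[:,2]>z0)&(V[:,2]<=z1)]
    if len(S): print(z0,z1,len(S),S.min(0).round(),S.max(0).round())
q=ctrl.sense()["ee_rot"]; print(R.from_quat(np.r_[q[1:],q[0]]).as_matrix().round(3))
c=np.hstack([cv2.resize(im[110:300,170:290],None,fx=3,fy=3)])
s=np.load("side0i.npy")[180:260,170:370]; save("crop0",cv2.resize(s,None,fx=4,fy=4)); save("crop1",c)
E
python3 m.py
```

```text
4941
[(np.int64(-10), np.int64(0)), (np.int64(-6), np.int64(0)), (np.int64(-2), np.int64(9)), (np.int64(2), np.int64(0)), (np.int64(6), np.int64(5)), (np.int64(10), np.int64(1260)), (np.int64(14), np.int64(2008)), (np.int64(18), np.int64(483)), (np.int64(22), np.int64(649)), (np.int64(26), np.int64(182)), (np.int64(30), np.int64(54)), (np.int64(34), np.int64(16)), (np.int64(38), np.int64(10)), (np.int64(42), np.int64(13)), (np.int64(46), np.int64(13)), (np.int64(50), np.int64(9)), (np.int64(54), np.int64(13)), (np.int64(58), np.int64(24)), (np.int64(62), np.int64(45)), (np.int64(66), np.int64(59)), (np.int64(70), np.int64(11)), (np.int64(74), np.int64(8)), (np.int64(78), np.int64(19)), (np.int64(82), np.int64(45)), (np.int64(86), np.int64(6)), (np.int64(90), np.int64(0)), (np.int64(94), np.int64(0))]
rect ((476.14923095703125, -175.78477478027344), (372.5931091308594, 78.45619201660156), 17.227092742919922) [[286.59246826171875, -193.49005126953125], [309.8280029296875, -268.42657470703125], [665.7059936523438, -158.07949829101562], [642.470458984375, -83.14297485351562]]
tower 639 [ 463.24189816 -179.83308215   62.45248604] 70.29564757185074 ((463.8824768066406, -179.9137420654297), (61.604942321777344, 60.48411178588867), 17.12454605102539)
handle 121 [ 614.12596869 -133.58432277   75.44405823] 86.66759087675155 ((616.006103515625, -133.1314697265625), (12.631065368652344, 27.863235473632812), 15.535009384155273)
60 100 7325 [ 116. -852.   60.] [945. 348. 100.]
100 160 6877 [ 131. -830.  100.] [944. 336. 160.]
160 200 4899 [ 131. -724.  160.] [838. 213. 200.]
200 300 1505 [136.  37. 200.] [866. 294. 300.]
300 400 135 [779. 208. 300.] [801. 231. 332.]
[[ 0.265  0.    -0.964]
 [ 0.964  0.     0.265]
 [ 0.    -1.    -0.   ]]
```

View pics/crop0.png

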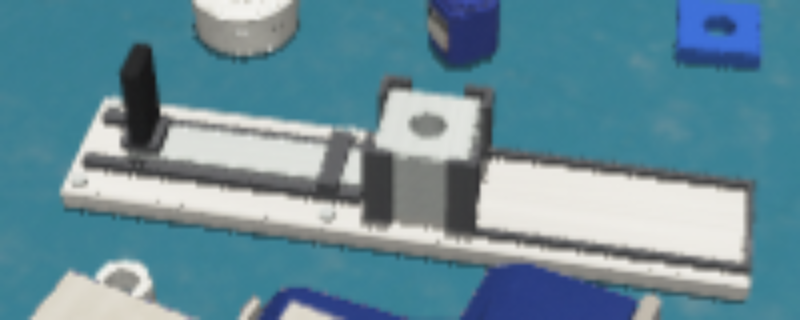

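View pics/crop1.png

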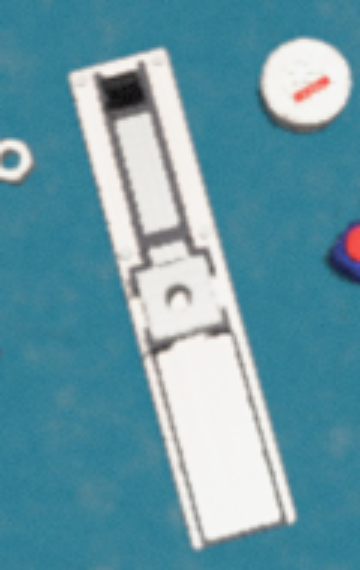

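The crop confirms the handle: it is the lone black upright at crop pixel (140,95), at the far end from the tray, with the stack still complete. I estimate yaw 17.2°, tower at (464,-180) and handle at (616,-133), so the joint is about 13 mm. First I'll raise the tool and turn it so its x lies along the slide.

Emit:
{"method": "drive_tool", "body": {
  "gripper": [0, 0, 0, 0, 0, 0, 0, 0, 0],
  "offset": [
    [0, -0.014, 0],
    [0, -0.014, 0],
    [0, -0.014, 0],
    [0, -0.014, 0],
    [0, -0.014, 0],
    [0, -0.014, 0],
    [0, -0.014, 0],
    [0, -0.014, 0],
    [0, 0, 0]
  ],
  "turn": [7.16, 7.16, 7.16, 7.16, 7.16, 7.16, 7.16, 7.16, 0.1],
  "force": 30
}}

```text
time_s: 1.55
eef_pos: [139.2, 506.8, 345.8]
ee_rot: [0.701, -0.698, -0.106, 0.104]
force: [-1.0, -0.2, 0.5]
grip_width: 1.003
```

Emit:
{"method": "drive_tool", "body": {
  "gripper": [0, 0, 0, 0, 0, 0, 0, 0, 0, 0, 0, 0, 0, 0, 0, 0, 0, 0, 0, 0],
  "offset": [
    [0.0133, 0, -0.0376],
    [0.0133, 0, -0.0376],
    [0.0133, 0, -0.0376],
    [0.0133, 0, -0.0376],
    [0.0133, 0, -0.0376],
    [0.0133, 0, -0.0376],
    [0.0133, 0, -0.0376],
    [0.0133, 0, -0.0376],
    [0.0133, 0, -0.0376],
    [0.0133, 0, -0.0376],
    [0.0133, 0, -0.0376],
    [0.0133, 0, -0.0376],
    [0.0133, 0, -0.0376],
    [0.0133, 0, -0.0376],
    [0.0133, 0, -0.0376],
    [0.0133, 0, -0.0376],
    [0.0133, 0, -0.0376],
    [0.0133, 0, -0.0376],
    [0.0133, 0, -0.0376],
    [0.0133, 0, -0.0376]
  ],
  "turn": [0, 0, 0, 0, 0, 0, 0, 0, 0, 0, 0, 0, 0, 0, 0, 0, 0, 0, 0, 0]
}}

```text
time_s: 3.22
eef_pos: [617.0, -134.5, 342.2]
ee_rot: [0.699, -0.699, -0.107, 0.108]
force: [0.9, 0.5, 0.6]
grip_width: 0.999
```

Emit:
{"method": "drive_tool", "body": {
  "gripper": [0, 0],
  "offset": [
    [0, 0, 0],
    [0, 0, 0]
  ],
  "turn": [0, 0]
}}

```text
time_s: 3.38
eef_pos: [616.8, -134.4, 340.4]
ee_rot: [0.7, -0.698, -0.106, 0.108]
force: [-0.3, 0.7, -0.1]
grip_width: 1.003
```

```bash
cat > st.py <<'E'
from h import *
from scipy.spatial.transform import Rotation as R
s=ctrl.sense(); q=s["ee_rot"]; M=R.from_quat(np.r_[q[1:],q[0]]).as_matrix()
print(M.round(3).tolist(), s["time_s"], s["eef_pos"].round(1), s["joints"])
print("yaw",np.degrees(np.arctan2(M[1,0],M[0,0])),"to handle, tool mm",(M.T@(np.array([616,-133.,45])-s["eef_pos"])).round(1))
E
python3 st.py
```

```text
[[0.954, -0.003, -0.298], [0.298, 0.001, 0.954], [-0.003, -1.0, 0.002]] 3.3833 [ 616.8 -134.4  340.4] [-3.99851150e-01  5.31138497e-01  9.01842393e-01  2.08946878e-05
  1.71236004e+00 -7.02853778e-01]
yaw 17.36113729953061 to handle, tool mm [  0.5 295.4   0.8]
```

Emit:
{"method": "drive_tool", "body": {
  "gripper": [0, 0, 0, 0, 0, 0, 0, 0, 0, 0, 0.4, 0.5],
  "offset": [
    [0, 0.0295, 0],
    [0, 0.0295, 0],
    [0, 0.0295, 0],
    [0, 0.0295, 0],
    [0, 0.0295, 0],
    [0, 0.0295, 0],
    [0, 0.0295, 0],
    [0, 0.0295, 0],
    [0, 0.0295, 0],
    [0, 0.0295, 0],
    [0, 0, 0],
    [0, 0, 0]
  ],
  "turn": [0, 0, 0, 0, 0, 0, 0, 0, 0, 0, 0, 0]
}}

```text
time_s: 4.38
eef_pos: [615.6, -131.8, 48.3]
ee_rot: [0.699, -0.699, -0.107, 0.108]
force: [-0.0, -0.0, 0.7]
grip_width: 0.746
```

```bash
cat > shot.py <<'E'
import sys
from h import *
n=sys.argv[1]; 
im,d=ctrl.capture("side"); im2,d2=ctrl.capture("top")
a=cv2.resize(im[170:270,160:380],(792,360)); b=cv2.resize(im2[110:300,150:300],(300,380))
save(n,a); save(n+"t",cv2.resize(im2[110:300,150:300],(474,600))); np.save("d_side.npy",d); np.save("d_top.npy",d2)
E
python3 st.py; python3 shot.py a1
```

```text
[[0.954, -0.002, -0.299], [0.299, 0.001, 0.954], [-0.001, -1.0, 0.001]] 4.3833 [ 615.6 -131.8   48.3] [-3.96700844e-01  7.22972464e-01  1.35387456e+00  8.37241057e-05
  1.06655055e+00 -7.00792927e-01]
yaw 17.420918019691605 to handle, tool mm [ 0.   3.3 -1.3]
```

View pics/a1.png

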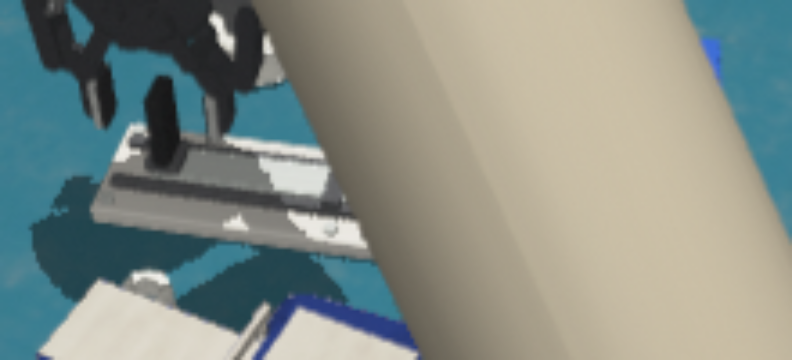

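The picture shows the handle (165,120) midway between the open fingers at (98,95) and (217,110). Next I'll pinch it.

Emit:
{"method": "drive_tool", "body": {
  "gripper": [0.7, 0.9, 1, 1, 1, 1, 1, 1],
  "offset": [
    [0, 0.003, 0],
    [0, 0, 0],
    [0, 0, 0],
    [0, 0, 0],
    [0, 0, 0],
    [0, 0, 0],
    [0, 0, 0],
    [0, 0, 0]
  ],
  "turn": [0, 0, 0, 0, 0, 0, 0, 0],
  "force": 30
}}

```text
time_s: 5.15
eef_pos: [616.6, -132.9, 46.3]
ee_rot: [-0.699, 0.699, 0.107, -0.106]
force: [-1.8, 1.5, 6.3]
grip_width: 0.136
```

Emit:
{"method": "drive_tool", "body": {
  "gripper": [1, 1, 1, 1, 1, 1, 1, 1, 1, 1, 1, 1, 1, 1, 1],
  "offset": [
    [-0.005, 0, 0],
    [-0.005, 0, 0],
    [-0.005, 0, 0],
    [-0.005, 0, 0],
    [-0.005, 0, 0],
    [-0.005, 0, 0],
    [-0.005, 0, 0],
    [-0.005, 0, 0],
    [-0.005, 0, 0],
    [-0.005, 0, 0],
    [-0.005, 0, 0],
    [-0.005, 0, 0],
    [-0.004, 0, 0],
    [-0.003, 0, 0],
    [0, 0, 0]
  ],
  "turn": [0, 0, 0, 0, 0, 0, 0, 0, 0, 0, 0, 0, 0, 0, 0]
}}

```text
time_s: 6.4
eef_pos: [552.3, -152.6, 46.3]
ee_rot: [-0.699, 0.699, 0.107, -0.106]
force: [-1.6, 3.6, 8.3]
grip_width: 0.136
```

```bash
cat > st.py <<'E'
from h import *
from scipy.spatial.transform import Rotation as R
s=ctrl.sense(); q=s["ee_rot"]; M=R.from_quat(np.r_[q[1:],q[0]]).as_matrix()
t=np.radians(17.2); D=np.array([-np.cos(t),-np.sin(t)]); N=np.array([-D[1],D[0]])
v=s["eef_pos"][:2]-[463.9,-179.9]
print("t",s["time_s"],"pos",s["eef_pos"].round(1),"yaw",np.degrees(np.arctan2(M[1,0],M[0,0])).round(2),"joint est",(v@D+172).round(1),"lat",(v@N).round(1))
print("force along/lat/z",(s["force"][:2]@D).round(1),(s["force"][:2]@N).round(1),s["force"][2].round(1),"w",s["grip_width"])
E
python3 st.py
```

```text
t 6.4 pos [ 552.3 -152.6   46.3] yaw 17.26 joint est 79.4 lat 0.0
force along/lat/z 0.5 -4.0 8.3 w 0.13556128120942604
```

Emit:
{"method": "drive_tool", "body": {
  "gripper": [1, 1, 1, 1],
  "offset": [
    [-0.002, 0, 0],
    [-0.002, 0, 0],
    [-0.001, 0, 0],
    [0, 0, 0]
  ],
  "turn": [0, 0, 0, 0]
}}

```text
time_s: 6.73
eef_pos: [547.9, -153.9, 46.3]
ee_rot: [-0.699, 0.699, 0.107, -0.105]
force: [0.2, 4.6, 7.3]
grip_width: 0.139
```

```bash
python3 st.py; python3 shot.py a2
```

```text
t 6.7333 pos [ 547.9 -153.9   46.3] yaw 17.26 joint est 84.0 lat 0.0
force along/lat/z -1.6 -4.3 7.3 w 0.13869426422748768
```

View pics/a2t.png

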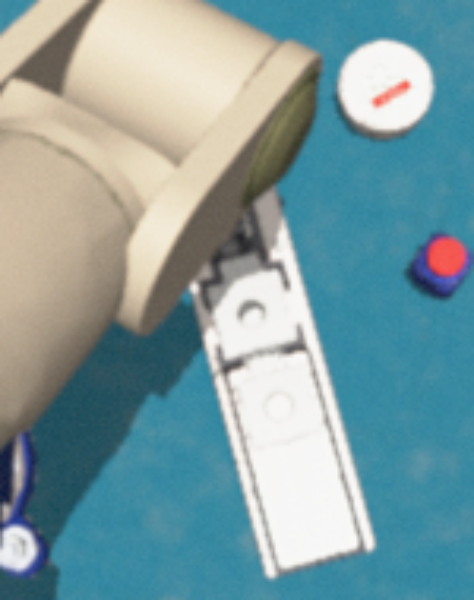

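Plate 1 lies on the tray at (280,405) in the crop, just past the gate at (262,355). I'll creep on to the forward stop.

Emit:
{"method": "drive_tool", "body": {
  "gripper": [1, 1, 1, 1],
  "offset": [
    [-0.001, 0, 0],
    [-0.001, 0, 0],
    [-0.001, 0, 0],
    [0, 0, 0]
  ],
  "turn": [0, 0, 0, 0]
}}

```text
time_s: 7.17
eef_pos: [545.7, -154.6, 46.3]
ee_rot: [-0.699, 0.699, 0.107, -0.105]
force: [4.3, 5.3, 5.8]
grip_width: 0.138
```

```bash
python3 st.py
```

```text
t 7.1667 pos [ 545.7 -154.6   46.3] yaw 17.26 joint est 86.4 lat 0.1
force along/lat/z -5.7 -3.8 5.8 w 0.13841717815958157
```

At about 86 mm, essentially on the stop. Now I'll draw the slide back.

Emit:
{"method": "drive_tool", "body": {
  "gripper": [1, 1, 1, 1, 1, 1, 1, 1, 1, 1, 1, 1, 1, 1, 1, 1],
  "offset": [
    [0.004, 0, 0],
    [0.006, 0, 0],
    [0.006, 0, 0],
    [0.006, 0, 0],
    [0.006, 0, 0],
    [0.006, 0, 0],
    [0.006, 0, 0],
    [0.006, 0, 0],
    [0.006, 0, 0],
    [0.006, 0, 0],
    [0.006, 0, 0],
    [0.006, 0, 0],
    [0.006, 0, 0],
    [0.005, 0, 0],
    [0.003, 0, 0],
    [0, 0, 0]
  ],
  "turn": [0, 0, 0, 0, 0, 0, 0, 0, 0, 0, 0, 0, 0, 0, 0, 0]
}}

```text
time_s: 8.5
eef_pos: [625.7, -130.1, 46.3]
ee_rot: [-0.699, 0.699, 0.107, -0.106]
force: [1.0, 1.6, 5.5]
grip_width: 0.135
```

```bash
python3 st.py
```

```text
t 8.5 pos [ 625.7 -130.1   46.3] yaw 17.28 joint est 2.7 lat 0.2
force along/lat/z -1.5 -1.2 5.5 w 0.13540475909548494
```

Emit:
{"method": "drive_tool", "body": {
  "gripper": [1, 1, 1, 1],
  "offset": [
    [0.001, 0, 0],
    [0.001, 0, 0],
    [0.001, 0, 0],
    [0, 0, 0]
  ],
  "turn": [0, 0, 0, 0]
}}

```text
time_s: 8.83
eef_pos: [627.9, -129.4, 46.3]
ee_rot: [-0.699, 0.699, 0.106, -0.106]
force: [-1.8, 0.7, 7.6]
grip_width: 0.14
```

```bash
python3 st.py
```

```text
t 8.8333 pos [ 627.9 -129.4   46.3] yaw 17.27 joint est 0.4 lat 0.2
force along/lat/z 1.5 -1.2 7.6 w 0.1396851578532514
```

Emit:
{"method": "drive_tool", "body": {
  "gripper": [1, 1, 1, 1],
  "offset": [
    [0.001, 0, 0],
    [0.001, 0, 0],
    [0.001, 0, 0],
    [0, 0, 0]
  ],
  "turn": [0, 0, 0, 0]
}}

```text
time_s: 9.17
eef_pos: [627.8, -129.3, 46.2]
ee_rot: [0.699, -0.699, -0.104, 0.109]
force: [-22.0, -3.1, 16.9]
grip_width: 0.137
```

```bash
python3 st.py; python3 shot.py a3
```

```text
t 9.1667 pos [ 627.8 -129.3   46.2] yaw 17.27 joint est 0.4 lat 0.2
force along/lat/z 21.9 -3.5 16.9 w 0.13700072504736568
```

View pics/a3t.png

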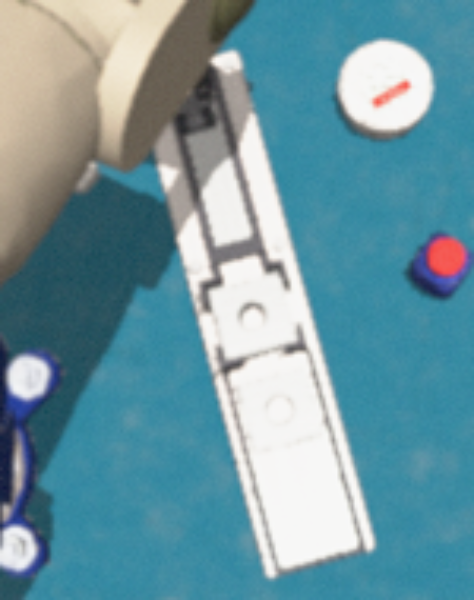

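The back stop was felt clearly (22 N, estimate 0.4 mm). Next I'll check by depth that the stack dropped.

```bash
cat > chk.py <<'E'
from h import *
t=np.radians(17.2); D=np.array([-np.cos(t),-np.sin(t)]); N=np.array([-D[1],D[0]])
def prof(d):
    W=unproj("top",d); v=W[...,:2]-np.array([463.9,-179.9]); x=v@D; y=v@N
    for a in range(-30,175,10):
        s=W[...,2][(d>0)&(x>=a)&(x<a+10)&(abs(y)<20)&(abs(y)>10)]
        print(a,a+10,len(s),np.round(np.median(s),1) if len(s) else None, end=" | ")
    print()
if __name__=="__main__":
    prof(np.load("top0d.npy")); prof(np.load("d_top.npy"))
E
python3 chk.py
```

```text
-30 -20 35 62.2 | -20 -10 41 62.3 | -10 0 44 62.6 | 0 10 42 62.5 | 10 20 44 62.6 | 20 30 58 59.6 | 30 40 50 15.0 | 40 50 40 14.1 | 50 60 41 14.4 | 60 70 42 14.3 | 70 80 41 14.3 | 80 90 39 14.5 | 90 100 41 14.1 | 100 110 41 14.6 | 110 120 44 14.6 | 120 130 39 14.4 | 130 140 42 14.6 | 140 150 42 14.7 | 150 160 44 15.1 | 160 170 42 14.7 | 170 180 36 2.5 | 
-30 -20 38 51.1 | -20 -10 43 50.5 | -10 0 43 50.3 | 0 10 42 50.5 | 10 20 42 50.4 | 20 30 49 49.4 | 30 40 48 15.2 | 40 50 39 26.9 | 50 60 41 26.3 | 60 70 42 26.6 | 70 80 43 26.2 | 80 90 42 26.5 | 90 100 44 14.4 | 100 110 41 14.5 | 110 120 43 14.9 | 120 130 40 14.8 | 130 140 41 14.1 | 140 150 40 14.3 | 150 160 45 14.6 | 160 170 43 14.3 | 170 180 36 2.6 |
```

The stack dropped to 50.4 mm and plate 1 lies flat at x 40–90. Second stroke.

Emit:
{"method": "drive_tool", "body": {
  "gripper": [1, 1, 1, 1, 1, 1, 1, 1, 1, 1, 1, 1, 1, 1, 1, 1, 1, 1, 1, 1],
  "offset": [
    [-0.003, 0, 0],
    [-0.004, 0, 0],
    [-0.005, 0, 0],
    [-0.005, 0, 0],
    [-0.005, 0, 0],
    [-0.005, 0, 0],
    [-0.005, 0, 0],
    [-0.005, 0, 0],
    [-0.005, 0, 0],
    [-0.005, 0, 0],
    [-0.005, 0, 0],
    [-0.005, 0, 0],
    [-0.005, 0, 0],
    [-0.005, 0, 0],
    [-0.005, 0, 0],
    [-0.005, 0, 0],
    [-0.004, 0, 0],
    [-0.003, 0, 0],
    [-0.002, 0, 0],
    [0, 0, 0]
  ],
  "turn": [0, 0, 0, 0, 0, 0, 0, 0, 0, 0, 0, 0, 0, 0, 0, 0, 0, 0, 0, 0]
}}

```text
time_s: 10.93
eef_pos: [548.6, -153.7, 46.3]
ee_rot: [-0.699, 0.699, 0.107, -0.106]
force: [-0.6, 3.3, 9.2]
grip_width: 0.137
```

```bash
python3 st.py
```

```text
t 10.9333 pos [ 548.6 -153.7   46.3] yaw 17.26 joint est 83.3 lat 0.0
force along/lat/z -0.4 -3.3 9.2 w 0.13733764280407276
```

Emit:
{"method": "drive_tool", "body": {
  "gripper": [1, 1, 1, 1, 1],
  "offset": [
    [-0.001, 0, 0],
    [-0.001, 0, 0],
    [-0.001, 0, 0],
    [-0.001, 0, 0],
    [0, 0, 0]
  ],
  "turn": [0, 0, 0, 0, 0]
}}

```text
time_s: 11.35
eef_pos: [545.7, -154.6, 46.3]
ee_rot: [-0.699, 0.699, 0.107, -0.105]
force: [5.3, 6.0, 5.4]
grip_width: 0.136
```

```bash
python3 st.py; python3 shot.py a4; python3 chk.py | tail -1
```

```text
t 11.35 pos [ 545.7 -154.6   46.3] yaw 17.26 joint est 86.4 lat 0.0
force along/lat/z -6.9 -4.2 5.4 w 0.13602328966043928
-30 -20 153 376.5 | -20 -10 209 342.6 | -10 0 91 395.1 | 0 10 117 393.3 | 10 20 159 346.6 | 20 30 48 47.4 | 30 40 47 16.4 | 40 50 41 26.7 | 50 60 41 26.0 | 60 70 42 26.5 | 70 80 42 26.7 | 80 90 42 26.4 | 90 100 41 26.7 | 100 110 43 26.7 | 110 120 44 25.9 | 120 130 42 25.9 | 130 140 44 26.3 | 140 150 41 14.4 | 150 160 44 14.3 | 160 170 43 15.2 | 170 180 38 2.4 |
```

Both plates are on the tray, at x 40–140 and z 26 (flat). I'll draw back to the stop.

Emit:
{"method": "drive_tool", "body": {
  "gripper": [1, 1, 1, 1, 1, 1, 1, 1, 1, 1, 1, 1, 1, 1, 1, 1],
  "offset": [
    [0.004, 0, 0],
    [0.006, 0, 0],
    [0.006, 0, 0],
    [0.006, 0, 0],
    [0.006, 0, 0],
    [0.006, 0, 0],
    [0.006, 0, 0],
    [0.006, 0, 0],
    [0.006, 0, 0],
    [0.006, 0, 0],
    [0.006, 0, 0],
    [0.006, 0, 0],
    [0.006, 0, 0],
    [0.005, 0, 0],
    [0.003, 0, 0],
    [0, 0, 0]
  ],
  "turn": [0, 0, 0, 0, 0, 0, 0, 0, 0, 0, 0, 0, 0, 0, 0, 0]
}}

```text
time_s: 12.78
eef_pos: [625.6, -130.1, 46.3]
ee_rot: [-0.699, 0.699, 0.107, -0.106]
force: [1.3, 2.5, 6.8]
grip_width: 0.138
```

Emit:
{"method": "drive_tool", "body": {
  "gripper": [1, 1, 1, 1, 1, 1, 1],
  "offset": [
    [0.001, 0, 0],
    [0.001, 0, 0],
    [0.001, 0, 0],
    [0.001, 0, 0],
    [0.001, 0, 0],
    [0.001, 0, 0],
    [0, 0, 0]
  ],
  "turn": [0, 0, 0, 0, 0, 0, 0]
}}

```text
time_s: 13.37
eef_pos: [627.8, -129.3, 46.2]
ee_rot: [0.699, -0.699, -0.104, 0.109]
force: [-22.7, -2.2, 17.0]
grip_width: 0.131
```

```bash
python3 st.py; python3 shot.py a5; python3 chk.py | tail -1
```

```text
t 13.3667 pos [ 627.8 -129.3   46.2] yaw 17.26 joint est 0.4 lat 0.2
force along/lat/z 22.4 -4.6 17.0 w 0.13132574469814498
-30 -20 44 40.2 | -20 -10 40 38.3 | -10 0 41 38.0 | 0 10 41 38.2 | 10 20 42 38.3 | 20 30 44 37.3 | 30 40 47 15.3 | 40 50 40 26.3 | 50 60 39 26.2 | 60 70 44 26.6 | 70 80 42 26.5 | 80 90 43 26.2 | 90 100 41 26.5 | 100 110 43 26.5 | 110 120 44 26.1 | 120 130 41 26.5 | 130 140 43 26.8 | 140 150 39 14.9 | 150 160 46 14.8 | 160 170 42 14.8 | 170 180 38 2.3 |
```

View pics/a5t.png

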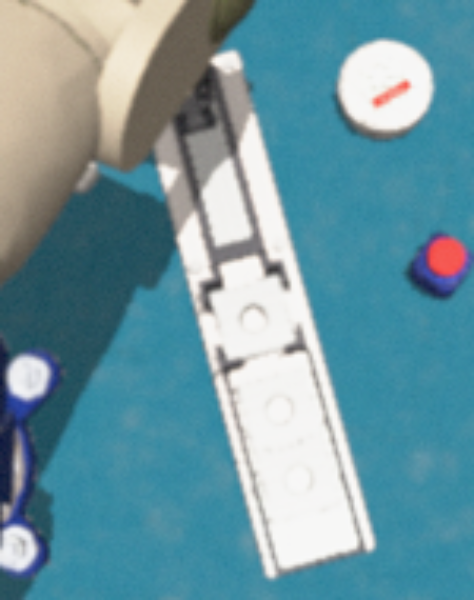

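The crop shows both plates on the tray at (280,408) and (299,480), with the remaining stack in the tower. The stack top is now at 38 mm, which is two plates. I'll ease off the preload but keep a slight push on the stop, then open and rise.

Emit:
{"method": "drive_tool", "body": {
  "gripper": [1, 1, 0.9, 0.75, 0.6, 0.4, 0.2, 0, 0, 0],
  "offset": [
    [-0.001, 0, 0],
    [-0.001, 0, 0],
    [0, 0, 0],
    [0, 0, 0],
    [0, 0, 0],
    [0, 0, 0],
    [0, 0, 0],
    [0, 0, 0],
    [0, 0, 0],
    [0, 0, 0]
  ],
  "turn": [0, 0, 0, 0, 0, 0, 0, 0, 0, 0]
}}

```text
time_s: 14.3
eef_pos: [628.7, -128.9, 45.2]
ee_rot: [0.699, -0.699, -0.106, 0.106]
force: [0.8, -0.2, -1.0]
grip_width: 0.997
```

```bash
python3 st.py; python3 shot.py a6
```

```text
t 14.3 pos [ 628.7 -128.9   45.2] yaw 17.28 joint est -0.5 lat -0.0
force along/lat/z -0.7 0.4 -1.0 w 0.9971991102844951
```

View pics/a6.png

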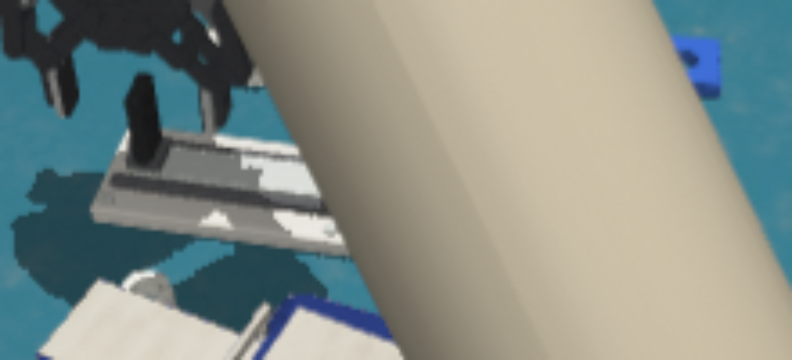

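The fingers at (62,90) and (212,110) stand clear of the handle at (143,115). I'll rise, then retreat toward the start side (tool +z, high over the vice) for a clear view.

Emit:
{"method": "drive_tool", "body": {
  "gripper": [0, 0, 0, 0, 0, 0, 0, 0, 0, 0, 0, 0],
  "offset": [
    [0, -0.015, 0],
    [0, -0.025, 0],
    [0, -0.03, 0],
    [0, -0.03, 0],
    [0, -0.03, 0],
    [0, -0.03, 0],
    [0, -0.03, 0],
    [0, -0.03, 0],
    [0, -0.03, 0],
    [0, -0.03, 0],
    [0, -0.015, 0],
    [0, 0, 0]
  ],
  "turn": [0, 0, 0, 0, 0, 0, 0, 0, 0, 0, 0, 0]
}}

```text
time_s: 15.4
eef_pos: [629.2, -129.1, 344.4]
ee_rot: [-0.698, 0.7, 0.108, -0.104]
force: [-0.1, -0.5, 0.1]
grip_width: 1.002
```

Emit:
{"method": "drive_tool", "body": {
  "gripper": [0, 0, 0, 0, 0, 0, 0, 0, 0, 0, 0, 0, 0, 0, 0, 0],
  "offset": [
    [-0.01, 0, 0.025],
    [-0.0133, 0, 0.0376],
    [-0.0133, 0, 0.0376],
    [-0.0133, 0, 0.0376],
    [-0.0133, 0, 0.0376],
    [-0.0133, 0, 0.0376],
    [-0.0133, 0, 0.0376],
    [-0.0133, 0, 0.0376],
    [-0.0133, 0, 0.0376],
    [-0.0133, 0, 0.0376],
    [-0.0133, 0, 0.0376],
    [-0.0133, 0, 0.0376],
    [-0.0133, 0, 0.0376],
    [-0.0133, 0, 0.0376],
    [-0.01, 0, 0.025],
    [0, 0, 0]
  ],
  "turn": [0, 0, 0, 0, 0, 0, 0, 0, 0, 0, 0, 0, 0, 0, 0, 0]
}}

```text
time_s: 16.73
eef_pos: [281.4, 330.8, 339.4]
ee_rot: [0.699, -0.699, -0.107, 0.109]
force: [1.5, -0.3, 0.9]
grip_width: 0.997
```

```bash
python3 st.py; python3 shot.py a7; python3 chk.py|tail -1
python3 - <<'E'
from h import *
t=np.radians(17.2); D=np.array([-np.cos(t),-np.sin(t)])
d=np.load("d_top.npy"); W=unproj("top",d)
S=W[(d>0)&(np.hypot(W[...,0]-622,W[...,1]+131)<40)&(W[...,2]>50)]
r=cv2.minAreaRect(S[:,:2].astype(np.float32)); print(r, "joint",(np.array(r[0])-[463.9,-179.9])@D+172)
for q in("wax_tin","blue_bottle","big_nut"): print(q,[(round(r["score"],2),np.round(c2w("top",r["centre"])).tolist()) for r in ctrl.pinpoint("top",q)])
E
```

```text
t 16.7333 pos [281.4 330.8 339.4] yaw 17.57 joint est 195.4 lat -541.8
force along/lat/z -1.3 0.7 0.9 w 0.9967406305546833
-30 -20 44 38.9 | -20 -10 42 38.2 | -10 0 40 38.6 | 0 10 44 38.1 | 10 20 41 38.5 | 20 30 44 37.5 | 30 40 47 14.8 | 40 50 39 26.3 | 50 60 40 26.0 | 60 70 43 26.7 | 70 80 42 26.9 | 80 90 43 26.8 | 90 100 42 26.5 | 100 110 43 26.7 | 110 120 43 26.7 | 120 130 41 27.0 | 130 140 43 26.0 | 140 150 42 15.3 | 150 160 44 14.5 | 160 170 43 14.8 | 170 180 36 2.0 | 
((628.4833984375, -129.40821838378906), (13.48592758178711, 27.413076400756836), 16.05083465576172) joint -0.1537855768837062
wax_tin [(0.75, [636.0, -266.0, 1.0])]
blue_bottle [(0.85, [510.0, -310.0, 2.0])]
big_nut [(0.54, [573.0, -45.0, 2.0])]
```

View pics/a7.png

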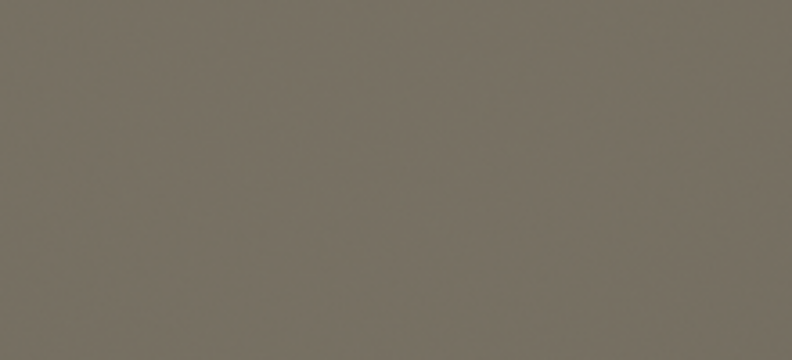

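View pics/a7t.png

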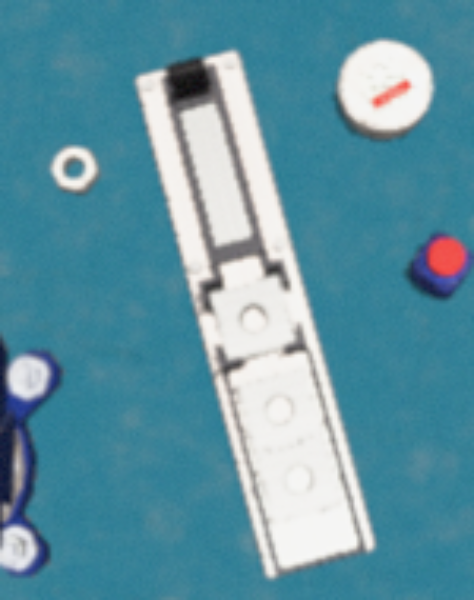

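The top picture shows the handle at the back stop (188,78) and free, two plates on the tray, two in the tower, and the bystanders unmoved. The arm hides the side view, but the top view is enough to decide on. Handing in.

```bash
python3 -c "
from rig import ctrl
print(ctrl.finish_job(), ctrl.sense()['time_s'])"
```

```text
the job is handed in; nothing more can be done
the job is handed in; nothing more can be done
```

I pinched the slide's handle from above and made two full strokes. Each one went forward to about 86 mm and back until I felt the back stop at about 22 N. I then let go, raised the arm and moved it clear, and handed the job in after about 17 s of the 48 s allowed.

What the last checks showed, from the top camera:
- **Plates on the tray:** both lie flat (tops at about 26.5 mm) between x = 40 and 140 mm, clear of the tower, which ends at about 31 mm.
- **Stack:** its top is at 38 mm, which matches two plates lying flat at the bottom of the tower. It dropped by one plate thickness after each stroke.
- **Slide:** measured at -0.2 mm, so fully back, and released.
- **Bystanders:** the wax tin, bottle and nut are within 3 mm of where they were first measured, inside the error of the detections.

One check failed: the final side-camera picture was blocked by the robot's own arm, so the end state rests on the top camera alone. No other checks disagreed.

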